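# Open the dosing pump's head and hold it open for a tube change

### The job

I need to lay a new tube in the dosing pump. On its keypad press the large round start/stop key, then the square tube-change key, then the wide enter key, one at a time and with the head still closed; then swing the pump head's cam lever up until it stands straight up, where the bed is at its highest lift, and hold it there with the fingers: the lever springs shut if let go, so finish while still holding it. Leave the two small round keys and the other things on the bench alone.

Things in the scene. Friction and masses are not known exactly. Their poses are not given: they have to be found in the camera images.
- pump: white peristaltic dosing pump, fixed, yaw within 0.35 rad. Origin on the table, mid width, 20 mm before the housing's front. x to its rear, y to its left seen from the keys, z up (mm): drive housing x 20 to 170, y +-120, 130 high; key console x -120 to 20, y -120 to 15, deck sloping up 17 degrees, 50 to 93 high; roller head x -70 to -20, y 30 to 114, 137 high, crosshead to 160
- key_stop_top (a point): top centre of the start/stop key: the large round one, 28 mm across, at the deck's near left corner. All keys are black, stand 7 mm proud and move 4.5 mm along the deck's normal (17 degrees from vertical, leaning to the pump's -x); their springs need 1.5 N to start, 5 N fully down. The point's z is the outward normal
- key_tube_top (a point): middle of the top of the tube-change key: the square key, 22 mm x 22 mm, on the far row at the right
- key_enter_top (a point): middle of the top of the enter key: the wide key, 56 mm along the pump's y and 20 mm deep, on the near row to the right of the start/stop key
- key_stop (a joint): how far the start/stop key is pressed, 0 to 0.0045 m
- key_tube (a joint): how far the tube-change key is pressed, 0 to 0.0045 m
- key_enter (a joint): how far the enter key is pressed, 0 to 0.0045 m
- key_up (a joint): small round key, 16 mm across, far row left (not needed): how far it is pressed, 0 to 0.0045 m
- key_down (a joint): small round key, 16 mm across, far row middle (not needed): how far it is pressed, 0 to 0.0045 m
- cam_pivot (a point): point on the cam lever's axis in the middle of the lever's thickness, 122 mm above the table; the axis runs along the pump's x
- lever_grip (a point): middle of the lever's grip, 90 mm from cam_pivot: a black paddle 42 mm long (along the lever), 24 wide, 16 thick (along the pump's x), ending a steel arm 10 mm thick. Closed, the lever points to the pump's left (+y) and 15 degrees down, grip 99 mm above the table; nothing stands within 40 mm of the grip
- cam_lever (a joint): lever angle: 0 closed, growing as it swings up about the pump's +x axis, from its left over to its right; 1.833 rad (105 degrees) is straight up, where the cam lifts the bed most; stop at 2.62. A return spring shuts it: 0.18 N m closed, 0.36 N m upright (2 to 4 N at the grip)
- bed (a joint): lift of the bed with its rods and crosshead, driven by the cam: 0 closed, 0.0114 m at the highest point, falling again if the lever goes past upright
- tip_box: pipette-tip box, grey with a clear lid, 85 x 122 x 54 mm, on top of the drive housing; origin under its middle
- bottle: amber bottle, 72 mm across, 150 mm high, standing right of the pump; origin under its middle
- tube_rack: white rack of capped tubes, 60 x 190 x 93 mm, left of the pump, on the near side; origin under its middle
- dish: clear covered culture dish, 94 mm across, 16 mm high, left of the pump; origin under its middle
- slide_box: flat slide box, 90 x 80 x 35 mm, right of the key console; origin under its middle
- jar: white screw jar, 60 mm across, 70 mm high, left of the drive housing; origin under its middle
- pipette: hand pipette lying in front of the pump, 232 mm long, 28 mm high; origin under its middle

How it is judged:
On the way, in this order (a step that is already met when the one before it is completed fails the run):
1. the start/stop key is pressed down alone, the head still closed (value of joint key_stop above 0.003 m and value of joint each of key_tube, key_enter below 0.0015 m and value of joint cam_lever below 0.25 rad), for 0.05 s.
2. then the tube-change key is pressed down alone, the head still closed (value of joint key_tube above 0.003 m and value of joint each of key_stop, key_enter below 0.0015 m and value of joint cam_lever below 0.25 rad), for 0.05 s.
3. then the enter key is pressed down alone, the head still closed (value of joint key_enter above 0.003 m and value of joint each of key_stop, key_tube below 0.0015 m and value of joint cam_lever below 0.25 rad), for 0.05 s.
At the end, for the whole second after the job is handed in: The fingers still hold the cam lever (at least 1.5 N), at rest and within 0.15 rad of straight up, with the bed lifted more than 11.0 mm of its 11.4 mm, and all keys are up again (value of joint cam_lever between 1.683 and 1.983 rad and value of joint bed above 0.011 m and contact force between the fingers and cam_lever above 1.5 N and velocity of joint cam_lever between -0.1 and 0.1 rad/s and value of joint each of key_stop, key_tube, key_enter below 0.0015 m); the arm keeps its last pose, push and grip.
It fails at once if one of the two small round keys is pressed (value of joint any of key_up, key_down above 0.0025 m).
It fails at once if one of the other things on the bench is pushed more than 30 mm away or tipped over (distance of any of tip_box, bottle, tube_rack, dish, slide_box, jar, pipette from where it was at the start of the episode above 0.03 m or angle between any of bottle, tube_rack, jar's own z axis and vertical above 0.5 rad).
It also fails if it takes over 61 s, if anything falls off the work surface, if the arm or the gripper's body presses on something with over 40 N, if the wrist force passes 120 N, or if a joint passes its speed limit or range.

### The arm

A 6-joint arm with a two-finger parallel gripper is mounted at the origin on the work surface. World frame = base frame: x ahead of the robot, y to its left, z up, the work surface at z = 0. Lengths are in m, angles in rad, forces in N, time in s.
With the tool pointing down it reaches from about 0.225 to 0.875 m from the base axis. Payload 3.4 kg.
Tool frame: the origin (TCP) lies midway between the tips of the shut fingers; the grasp point (between the pads) lies 19 mm behind it; z points along the fingers, y is the line along which they close (so a half turn about z gives the same grasp; the last joint's range is limited). The gripper opens to 85 mm and grips with 20 to 120 N. Pads are 22 mm wide; open, the fingers measure 114 mm over their backs; the gripper's body (76 mm by 85 mm) begins 54 mm behind the grasp point. The pads swing forward as they close: fully open they stand 13 mm farther back than shut.
Start: joints at [-1.393, 0.276, 1.505, -0, 1.361, -0.121], TCP at [0.169, -0.55, 0.231] pointing down, gripper open.
Joint ranges: [-2.89, 2.89], [-0.75, 2.08], [0.22, 2.7], [-1.18, 4.32], [0.11, 2.71], [-2.7, 2.7]. Speed limits (rad/s): [2.57, 2.57, 3.14, 3.14, 3.14, 3.14].

### API

Orientations are given as [roll, pitch, yaw] about the fixed x, y, z axes, in that order (R = Rz(yaw) Ry(pitch) Rx(roll)).
In Python, from bench import env gives the robot as it stands.
- The arm moves only by the tool carry_out, never from a script. Its argument "series" is a list of rows, each a list of 3 entries, a list of its own where there are three numbers: the turn, a rotation vector about the tool's x, y, z in rad, then the shift along the tool's x, y, z in cm, then the gripper command: -1 is shut, 1 is fully open, values between are in proportion. In form: [[[rx, ry, rz], [tx, ty, tz], fingers], ...]. A call has 1 to 5 rows; each row is the pose to reach, as a shift and turn from the pose commanded when the call began, along the tool's axes at that moment; what a row does not reach only later rows make up. A row lasts 1/12 s, in which the tool goes at most 41.7 mm and 7.16 degrees, less where a joint would pass 70% of its speed; a pose out of reach is approached as far as the arm can. A call with a gripper value outside its range is refused whole. The fingers move at their own pace and stop on an object; "force" is the grip in N (left out, the last holds). Time passes only in rows, so rows that repeat a pose let the fingers close. It gives the time, the measured TCP pose, the force, the opening and the grip force at its end, in the units of the state.
- env.observe(): the state, without advancing time (a new reading comes with each control period).
- env.capture(name): name is "scene" or "side" or "wrist"; returns a dict with "img" (400x640x3 uint8, red, green, blue), "camera_matrix" (3x3 intrinsics, pixels), "pose" (4x4, takes a point from camera to world coordinates). Camera axes: x right, y up, looking along -z (the intrinsics and any distortion apply to the point x, -y, -z); pixel columns grow to the right and rows downward; lengths in m; the calibration is good to about 2 mm. A picture is of the moment at which its call begins. There is no depth.
- env.hand_in(): hands the job in; it is judged then, once.
The state is a dict: "clock": time; "q": joint angles; "dq": joint speeds; "effort": joint torques, N m; "tool_pos": TCP position; "tool_rot": TCP orientation; "force": force on the tool from outside, world axes, zero at the start; "ft_torque": the same for the moment, N m; "grip_width": opening from 0.0 (shut) to 1.0 (fully open); "gripper_force": force on a finger pad.
Only numpy, scipy, OpenCV 4.12 (cv2) and the standard library are available. Lean on these libraries where they do the work, as an engineer would, in place of code of your own. Each camera call takes 0.05 s, during which the arm holds its last target. There are 200 camera calls.

## Working session

There is one attempt and no reset: what is moved stays moved. The work goes in short steps, Python scripts to look and compute and a tool call to move; the robot and the scene stay as the last step left them, time stands still between calls to the robot, and variables do not carry over. Pictures are saved under pics/ and viewed, at most 10 in all, crops included, and the job is handed in when it is done.

Besides the shell and the picture viewer there is one more tool, called after "Call:" by a JSON object that holds its "method" and its "body". carry_out: Moves the arm, as the interface text tells. Its arguments: {"type":"object","properties":{"series":{"type":"array"},"force":{"type":"number"}},"required":["series"]}

```bash
mkdir -p pics; python3 - <<'E'
from bench import env
import cv2,pickle
d={}
for n in("scene","side"):
    c=env.capture(n);d[n]=c;cv2.imwrite(f"pics/{n}0.png",cv2.resize(c["img"][:,:,::-1],(800,500),interpolation=cv2.INTER_CUBIC))
    print(n,c["camera_matrix"].round(1).tolist(),c["pose"].round(3).tolist(),[k for k in c])
pickle.dump(d,open("cap0.pkl","wb"))
print(env.observe())
E
```

```text
scene [[405.1, 0.0, 317.8], [0.0, 405.1, 199.7], [0.0, 0.0, 1.0]] [[-0.637, -0.505, 0.583, 1.164], [0.771, -0.419, 0.479, 0.515], [0.002, 0.754, 0.657, 0.767], [0.0, 0.0, 0.0, 1.0]] ['img', 'camera_matrix', 'pose']
side [[380.9, 0.0, 314.3], [0.0, 380.9, 204.7], [0.0, 0.0, 1.0]] [[0.953, 0.201, -0.226, 0.343], [-0.302, 0.667, -0.681, -0.646], [0.014, 0.717, 0.697, 0.791], [0.0, 0.0, 0.0, 1.0]] ['img', 'camera_matrix', 'pose']
{'clock': 0.1, 'q': array([-1.39300956e+00,  2.76565773e-01,  1.50602092e+00, -7.38299636e-06,
        1.36071996e+00, -1.20985753e-01]), 'dq': array([ 0.00021741, -0.00143094, -0.00307888,  0.00012687, -0.00064042,
        0.0007109 ]), 'effort': array([ 1.54514120e-03, -4.17699265e+01, -2.46404475e+01, -1.51126983e-04,
        5.79319560e-03,  4.61267589e-06]), 'tool_pos': array([ 0.169164  , -0.54904878,  0.23050109]), 'tool_rot': array([-3.13989031e+00, -1.99698269e-04,  2.98773896e-01]), 'force': array([ 0.21187457, -0.68924785, -0.58806595]), 'ft_torque': array([ 0.02326085, -0.01979971,  0.02503387]), 'gripper_force': 0.0, 'grip_width': 0.9995549364653792}
```

View pics/scene0.png

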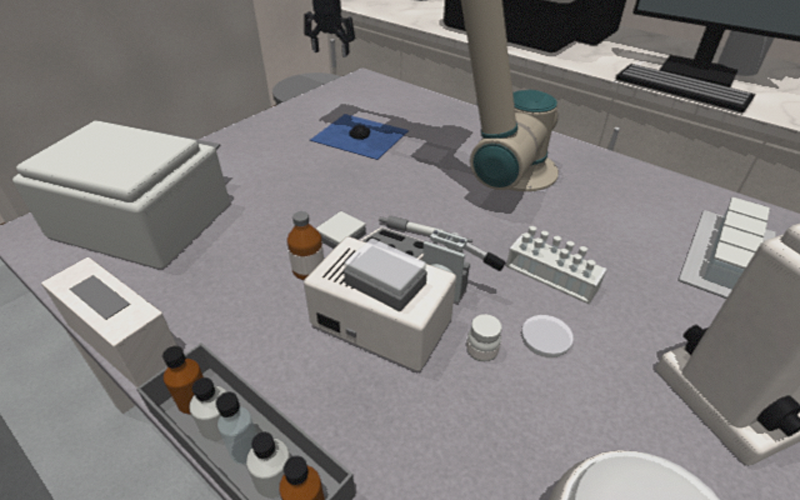

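View pics/side0.png

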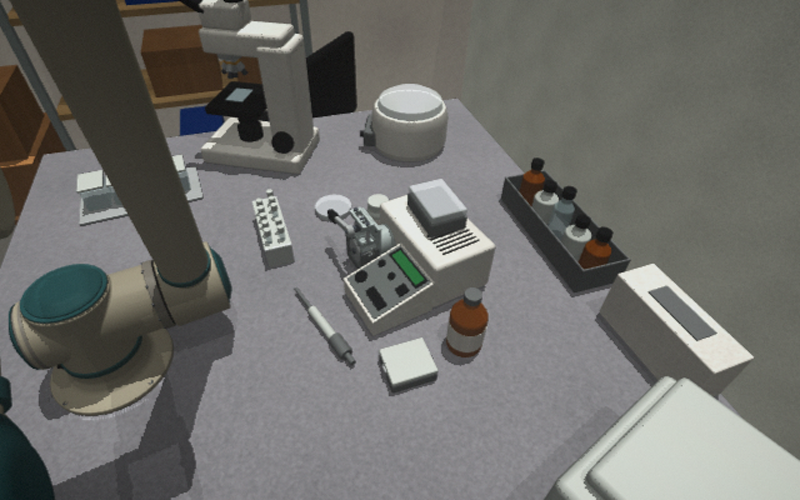

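The scene view shows the pump from behind, at about (380,290). The side view shows its keypad at (390,285), the head at (360,235) and the lever grip at (340,215). I'll enlarge crops of both.

```bash
python3 - <<'E'
import cv2,pickle
d=pickle.load(open("cap0.pkl","rb"))
a=d["side"]["img"][140:280,245:405,::-1]   # 160x140
cv2.imwrite("pics/sidecrop.png",cv2.resize(a,(800,600)if 0 else (685,600),interpolation=cv2.INTER_CUBIC))
b=d["scene"]["img"][165:300,235:415,::-1]
cv2.imwrite("pics/scenecrop.png",cv2.resize(b,(800,600),interpolation=cv2.INTER_CUBIC))
E
```

```text
(no output)
```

View pics/sidecrop.png

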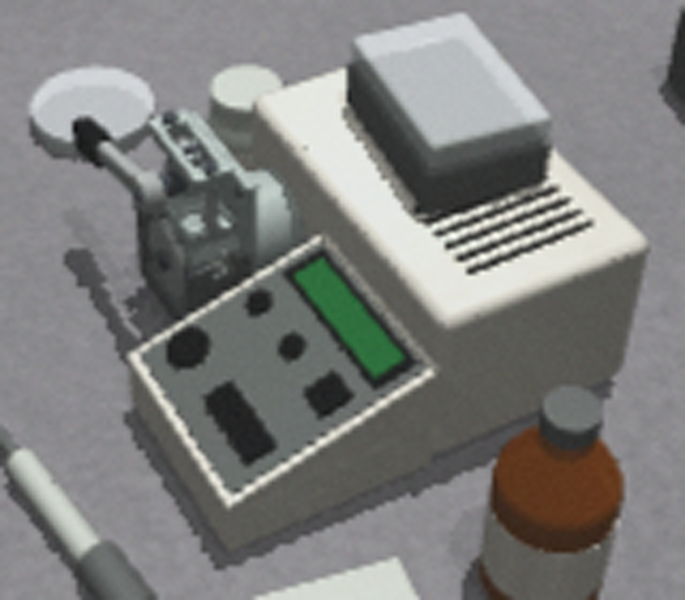

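View pics/scenecrop.png

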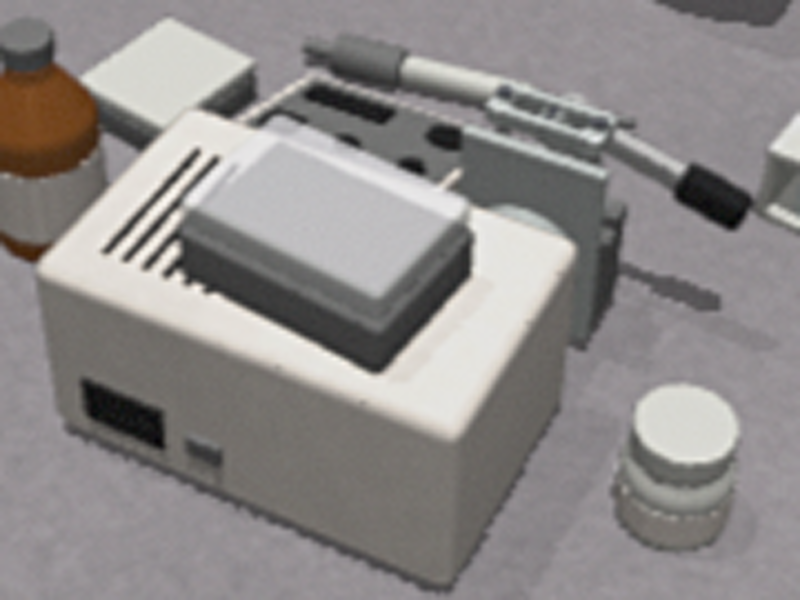

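The side crop shows start/stop at (188,347), enter at (240,424), tube-change at (328,394), the small keys at (260,300) and (292,347), and the grip at (91,140). In the scene crop the grip is at (713,195). Next I'll fit the pump pose.

```bash
cat > h.py <<'E'
import numpy as np,pickle
from scipy.optimize import least_squares
from scipy.spatial.transform import Rotation as R
d=pickle.load(open("cap0.pkl","rb"))
def full(n,u,v):
    return np.array([245+u/4.281-.5+.117,140+v/4.286-.5+.117])if n=="side" else np.array([235+u/4.444-.4,165+v/4.444-.4])
def proj(c,P):
    T=c["pose"];p=(np.atleast_2d(P)-T[:3,3])@T[:3,:3];p=p*[1,-1,-1];q=p@c["camera_matrix"].T;return q[:,:2]/q[:,2:]
def ray(c,uv):
    r=np.linalg.solve(c["camera_matrix"],[*uv,1])*[1,-1,-1];T=c["pose"];return T[:3,3],T[:3,:3]@r
E
cat > fit.py <<'E'
from h import *
S=[((131,353),(-120,15,50)),((229,505),(-120,-120,50)),((437,372),(20,-120,93)),((320,238),(20,15,93)),((448,324),(20,-120,130)),((647,243),(170,-120,130)),((222,562),(-120,-120,0))]
C=[((462,440),(170,120,130)),((38,267),(170,-120,130)),((579,243),(20,120,130)),((447,587),(170,120,0)),((193,110),(20,-120,130))]
def w(p,P):
    return R.from_euler('z',p[2]).apply(np.array(P)/1e3)+[p[0],p[1],0]
def res(p,which="both"):
    r=[]
    for n,L in(("side",S),("scene",C)):
        if which in(n,"both"): r.append(proj(d[n],w(p,[l[1] for l in L]))-[full(n,*l[0]) for l in L])
    return np.concatenate(r).ravel()
for wh in("both","side","scene"):
    f=least_squares(res,[.6,0,-.1],args=(wh,));print(wh,f.x.round(4),f.fun.reshape(-1,2).round(1).tolist())
    if wh=="both":p=f.x
yaw=p[2];Rz=R.from_euler('z',yaw).as_matrix()
loc=lambda P:((P-[p[0],p[1],0])@Rz*1e3)
th=np.arctan2(43,140);nl=np.array([-np.sin(th),0,np.cos(th)]);n=Rz@nl
p0=w(p,(-120,0,50))+.007*n
for k,uv in dict(stop=(188,347),up=(260,300),down=(292,347),tube=(328,394),enter=(240,424)).items():
    o,r=ray(d["side"],full("side",*uv));P=o+r*((p0-o)@n)/(r@n);print(k,P.round(4),loc(P).round(1))
o1,r1=ray(d["side"],full("side",91,140));o2,r2=ray(d["scene"],full("scene",713,195))
t=np.linalg.lstsq(np.c_[r1,-r2],o2-o1,rcond=None)[0];A=o1+t[0]*r1;B=o2+t[1]*r2
print("grip",A,B,loc((A+B)/2))
E
python3 fit.py
```

```text
both [0.5805 0.0538 0.2056] [[-1.3, 0.5], [-0.7, 0.5], [0.3, -0.7], [0.6, -1.6], [-1.1, 0.2], [1.5, -1.0], [1.3, -0.5], [-0.4, -1.2], [-1.7, -1.0], [1.7, -1.9], [0.9, 3.5], [-0.9, -3.1]]
side [0.5803 0.0529 0.2022] [[-1.3, 0.6], [-0.9, 0.8], [0.2, -0.3], [0.6, -1.4], [-1.2, 0.5], [1.6, -0.6], [1.1, -0.3]]
scene [0.5814 0.0543 0.208 ] [[-0.2, -0.9], [-1.7, -0.6], [1.8, -1.6], [1.1, 3.9], [-1.0, -2.7]]
stop [0.4953 0.0239 0.0667] [-89.5 -11.8  66.7]
up [0.5446 0.0352 0.0822] [-39.  -10.8  82.2]
down [ 0.5517 -0.0079  0.0816] [-40.8 -54.5  81.6]
tube [ 0.5605 -0.0498  0.0817] [-40.8 -97.3  81.7]
enter [ 0.5086 -0.0443  0.0664] [-90.4 -81.4  66.4]
grip [0.47510699 0.19505637 0.09953598] [0.47597593 0.19443105 0.09894114] [-74.00614378 159.43478974  99.23856016]
```

The fit agrees with the stated sizes: grip height is 99.2 mm against 99. Next is a hover pose over the keypad.

```bash
cat >> h.py <<'E'
P0=np.array([.5805,.0538,0]);YAW=.2056
Rz=R.from_euler('z',YAW).as_matrix();th=np.arctan2(43,140);n=Rz@[-np.sin(th),0,np.cos(th)]
W=lambda l:Rz@(np.array(l)/1e3)+P0
L=lambda w:(np.array(w)-P0)@Rz*1e3
# tool: x=pump +y, then tilt. key: lean toward -x by th ; lever: lean toward +y by a
RK=R.from_matrix(np.c_[Rz[:,1],np.cross(-n,Rz[:,1]),-n])
def RL(a):
    z=Rz@[0,-np.sin(a),-np.cos(a)];y=Rz[:,0];return R.from_matrix(np.c_[np.cross(y,z),y,z])
def go(Pw,Rt):
    from bench import env
    s=env.observe();Rc=R.from_euler('xyz',s["tool_rot"]);
    print("t",round(s["clock"],2),"loc",L(s["tool_pos"]).round(1),"F",s["force"].round(1),"rot",(Rc.inv()*Rt).as_rotvec().round(3),"shift cm",(Rc.inv().apply(np.array(Pw)-s["tool_pos"])*100).round(2))
E
python3 - <<'E'
from h import *
go(W((-65,-50,74))+.12*n,RK)
o,r=ray(d["side"],full("side",570,405));P=o+r*(.15-o[2])/r[2];print("bottle",P,L(P))
E
```

```text
t 0.1 loc [-525.7 -506.2  230.5] F [ 0.2 -0.7 -0.6] rot [-0.243  0.219 -1.466] shift cm [ 46.61 -41.45   4.26]
bottle [ 0.6585328  -0.15136626  0.15      ] [  34.50369837 -216.77593304  150.        ]
```

Call:
{"method": "carry_out", "body": {"series": [[[-0.02,0.018,-0.12],[4,-3.5,0],-1],[[-0.04,0.036,-0.24],[8,-7,0],-1],[[-0.06,0.054,-0.36],[12,-10.5,0],-1],[[-0.08,0.072,-0.48],[15,-13.5,0],-1],[[-0.1,0.09,-0.59],[18,-16,0],-1]]}}

```text
clock: 0.52
tool_pos: [0.2776, -0.3691, 0.2308]
tool_rot: [3.021, -0.057, 0.898]
force: [-0.1, 0.6, 0.1]
grip_width: 0.299
gripper_force: 0.0
```

```bash
python3 -c "
from h import *
go(W((-65,-50,74))+.12*n,RK)"
```

```text
t 0.52 loc [-382.9 -352.2  230.8] F [-0.1  0.6  0.1] rot [-0.141  0.131 -0.871] shift cm [40.74 -5.96  5.86]
```

Call:
{"method": "carry_out", "body": {"series": [[[-0.018,0.016,-0.11],[3.8,-0.6,0.5],-1],[[-0.036,0.033,-0.22],[7.6,-1.2,1],-1],[[-0.054,0.05,-0.33],[11.4,-1.8,1.5],-1],[[-0.07,0.066,-0.44],[15.2,-2.4,2],-1],[[-0.09,0.082,-0.55],[19,-3,2.6],-1]]}}

```text
clock: 0.93
tool_pos: [0.3768, -0.2038, 0.2125]
tool_rot: [2.901, -0.037, 1.454]
force: [0.7, -0.8, 0.3]
grip_width: 0.002
gripper_force: 0.0
```

```bash
python3 -c "
from h import *
go(W((-65,-50,74))+.12*n,RK)"
```

```text
t 0.93 loc [-252.  -210.6  212.5] F [ 0.7 -0.8  0.3] rot [-0.051  0.05  -0.32 ] shift cm [19.94  8.29  5.25]
```

Call:
{"method": "carry_out", "body": {"series": [[[-0.015,0.015,-0.1],[4,1.7,1],-1],[[-0.03,0.03,-0.19],[8,3.3,2.1],-1],[[-0.045,0.045,-0.29],[12,5,3.1],-1],[[-0.051,0.05,-0.32],[16,6.6,4.2],-1],[[-0.051,0.05,-0.32],[19,8,5.1],-1]]}}

```text
clock: 1.35
tool_pos: [0.4863, -0.0284, 0.1893]
tool_rot: [2.845, -0.001, 1.772]
force: [1.4, -1.3, 0.3]
grip_width: -0.002
gripper_force: 0.0
```

Call:
{"method": "carry_out", "body": {"series": [[[0,0,0],[0,0,0],-1],[[0,0,0],[0,0,0],-1]]}}

```text
clock: 1.52
tool_pos: [0.4865, -0.0275, 0.1889]
tool_rot: [2.846, -0.002, 1.777]
force: [-0.3, 0.1, -0.1]
grip_width: -0.002
gripper_force: 0.0
```

```bash
python3 -c "
from h import *
from bench import env
import cv2
c=env.capture('wrist');pickle.dump(c,open('w1.pkl','wb'))
go(W((-65,-50,74))+.12*n,RK)
print(c['camera_matrix'].round(1).tolist(),L(c['pose'][:3,3]))
th_=np.arctan2(43,140)
for k,l in dict(stop=(-89.5,-11.8,66.7),tube=(-40.8,-97.3,81.7),enter=(-90.4,-81.4,66.4),up=(-39,-10.8,82.2)).items(): print(k,proj(c,W(l)).round(1)*1.25)
cv2.imwrite('pics/w1.png',cv2.resize(c['img'][:,:,::-1],(800,500),interpolation=cv2.INTER_CUBIC))"
```

```text
t 1.57 loc [-109.4  -62.   189.1] F [-0.5  0.7  0.2] rot [-0.002 -0.    -0.002] shift cm [1.2  0.86 0.3 ]
[[358.7, 0.0, 316.7], [0.0, 358.7, 200.3], [0.0, 0.0, 1.0]] [-149.77419942   14.76286888  324.95508429]
stop [[365.125 159.75 ]]
tube [[447.625 296.   ]]
enter [[365.625 272.375]]
up [[456.    158.125]]
```

View pics/w1.png

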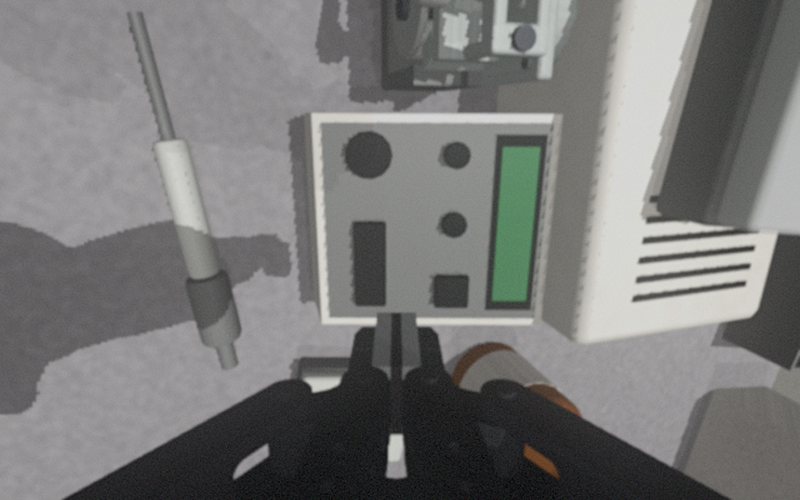

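The wrist view shows the keys within about 3 mm of the prediction: start/stop (369,155), enter (370,263), tube-change (451,291). I'll average the two measurements and approach.

```bash
cat >> h.py <<'E'
K=lambda x,y,h:W((x,y,56.7+(x+122)*.307))+h/1e3*n   # h mm above key-top plane
KH=lambda w:(np.array(w)-K(-90,-13,0))@n*1e3
E
python3 -c "
from h import *
go(K(-89,-12,12),RK)"
```

```text
t 1.57 loc [-109.4  -62.   189.1] F [-0.5  0.7  0.2] rot [-0.002 -0.    -0.002] shift cm [ 4.99 -1.62 11.09]
```

Call:
{"method": "carry_out", "body": {"series": [[[0,0,0],[2.5,-0.8,0],-1],[[0,0,0],[5,-1.6,2],-1],[[0,0,0],[5,-1.6,5],-1],[[0,0,0],[5,-1.6,8],-1],[[0,0,0],[5,-1.6,11],-1]]}}

```text
clock: 1.98
tool_pos: [0.4931, 0.0203, 0.0797]
tool_rot: [2.843, 0.001, 1.768]
force: [1.2, 0.6, 1.2]
grip_width: -0.005
gripper_force: 0.0
```

Call:
{"method": "carry_out", "body": {"series": [[[0,0,0],[0,0,0],-1],[[0,0,0],[0,0,0.4],-1],[[0,0,0],[0,0,0.8],-1],[[0,0,0],[0,0,0.8],-1]]}}

```text
clock: 2.32
tool_pos: [0.496, 0.0216, 0.0733]
tool_rot: [2.843, -0.0, 1.769]
force: [-0.3, 0.5, -0.2]
grip_width: 0.002
gripper_force: 0.0
```

```bash
python3 -c "
from h import *
from bench import env
import cv2
c=env.capture('wrist')
cv2.imwrite('pics/w2.png',cv2.resize(c['img'][:,:,::-1],(800,500),interpolation=cv2.INTER_CUBIC))
go(K(-89,-12,0),RK)
s=env.observe();print(KH(s['tool_pos']),s['force']@n)"
```

```text
t 2.37 loc [-89.2 -14.1  73.5] F [0.3 0.7 0.7] rot [ 0.001  0.002 -0.006] shift cm [ 0.21 -0.18  0.65]
6.460193862039288 0.5418837751861394
```

View pics/w2.png

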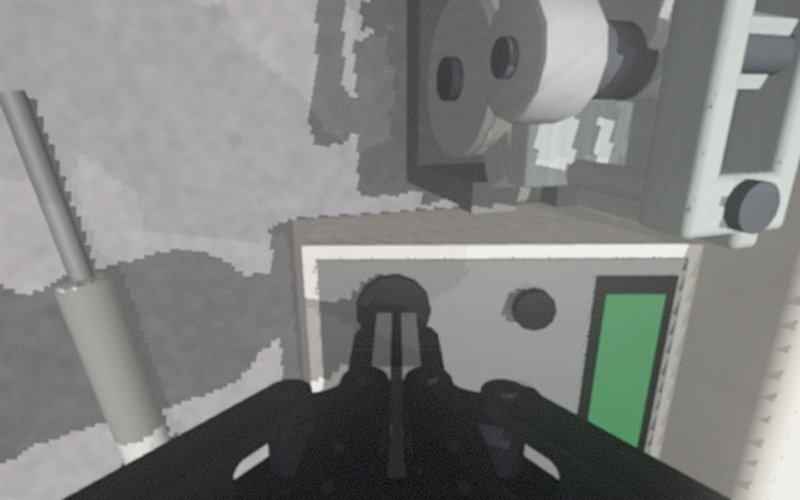

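The fingertips (395,330) are centred over the start/stop key. Pressing.

Call:
{"method": "carry_out", "body": {"series": [[[0,0,0],[0.1,-0.1,0.4],-1],[[0,0,0],[0.1,-0.1,0.7],-1],[[0,0,0],[0.1,-0.1,0.9],-1],[[0,0,0],[0.1,-0.1,1.0],-1],[[0,0,0],[0.1,-0.1,1.0],-1]]}}

```text
clock: 2.78
tool_pos: [0.4977, 0.0239, 0.0628]
tool_rot: [2.843, -0.0, 1.771]
force: [-1.0, -1.6, 3.4]
grip_width: 0.002
gripper_force: 2.2
```

```bash
python3 -c "
from h import *
from bench import env
s=env.observe();print(KH(s['tool_pos']),s['force']@n)"
```

```text
-4.428162024525527 3.672117209032037
```

Call:
{"method": "carry_out", "body": {"series": [[[0,0,0],[0,0,0.1],-1],[[0,0,0],[0,0,0.2],-1],[[0,0,0],[0,0,0.25],-1],[[0,0,0],[0,0,0.25],-1],[[0,0,0],[0,0,0.25],-1]]}}

```text
clock: 3.2
tool_pos: [0.498, 0.024, 0.0619]
tool_rot: [2.842, 0.0, 1.772]
force: [-10.4, -3.1, 22.0]
grip_width: -0.001
gripper_force: 12.3
```

```bash
python3 -c "
from h import *
from bench import env
s=env.observe();print(KH(s['tool_pos']),s['force']@n)"
```

```text
-5.355153815617322 24.158351068689004
```

The key bottomed out at h ≈ −5.3 mm, so start/stop is pressed. Retracting and moving to tube-change.

Call:
{"method": "carry_out", "body": {"series": [[[0,0,0],[0,0,-1.5],-1],[[0,0,0],[0,0,-3.5],-1],[[0,0,0],[0,0,-3.5],-1],[[0,0,0],[0,0,-3.5],-1]]}}

```text
clock: 3.53
tool_pos: [0.4881, 0.0222, 0.0941]
tool_rot: [2.843, -0.0, 1.771]
force: [-0.5, 0.7, -0.2]
grip_width: -0.002
gripper_force: 0.0
```

```bash
python3 -c "
from h import *
go(K(-40,-96,8),RK)"
```

```text
t 3.53 loc [-96.9 -12.1  94.1] F [-0.5  0.7 -0.2] rot [ 0.001  0.001 -0.005] shift cm [-8.36  5.12  2.05]
```

Call:
{"method": "carry_out", "body": {"series": [[[0,0,0],[-3,1.7,0],-1],[[0,0,0],[-6,3.4,0],-1],[[0,0,0],[-8.4,5.1,0],-1],[[0,0,0],[-8.4,5.1,1],-1],[[0,0,0],[-8.4,5.1,1.9],-1]]}}

```text
clock: 3.95
tool_pos: [0.5591, -0.0505, 0.0891]
tool_rot: [2.844, -0.001, 1.769]
force: [-1.9, -0.4, -0.1]
grip_width: 0.003
gripper_force: 0.0
```

Call:
{"method": "carry_out", "body": {"series": [[[0,0,0],[0,0,0],-1],[[0,0,0],[0,0,0],-1]]}}

```text
clock: 4.12
tool_pos: [0.5554, -0.048, 0.0878]
tool_rot: [2.849, -0.004, 1.772]
force: [0.5, 0.4, 0.7]
grip_width: -0.002
gripper_force: 0.0
```

```bash
python3 -c "
from h import *
from bench import env
import cv2
c=env.capture('wrist')
cv2.imwrite('pics/w3.png',cv2.resize(c['img'][:,:,::-1],(800,500),interpolation=cv2.INTER_CUBIC))
go(K(-40,-96,0),RK)
s=env.observe();print(KH(s['tool_pos']),s['force']@n)"
```

```text
t 4.17 loc [-44.9 -94.7  88.6] F [-0.4  0.2  0.2] rot [-0.004 -0.002 -0.005] shift cm [-0.13  0.28  0.78]
7.835921986198535 0.321324365241016
```

View pics/w3.png

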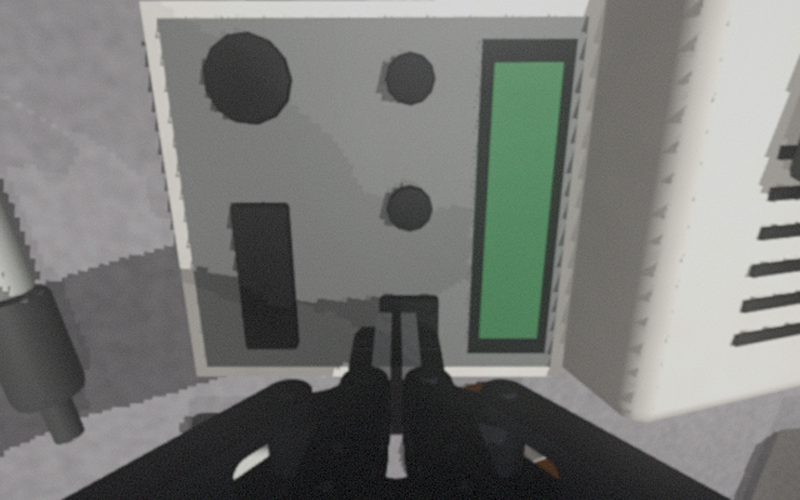

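The tip (396,330) is about 3–4 mm left of the tube key's centre (410,~320). I'll shift +3 mm along tool y and press.

Call:
{"method": "carry_out", "body": {"series": [[[0,0,0],[-0.1,0.3,0.3],-1],[[0,0,0],[-0.1,0.3,0.7],-1],[[0,0,0],[-0.1,0.3,1.0],-1],[[0,0,0],[-0.1,0.3,1.25],-1],[[0,0,0],[-0.1,0.3,1.25],-1]]}}

```text
clock: 4.58
tool_pos: [0.5647, -0.0487, 0.0792]
tool_rot: [2.844, -0.001, 1.771]
force: [-0.9, 1.9, 4.1]
grip_width: -0.002
gripper_force: 1.9
```

```bash
python3 -c "
from h import *
from bench import env
s=env.observe();print(KH(s['tool_pos']),s['force']@n)"
```

```text
-3.6170546905118184 4.059844725812646
```

Call:
{"method": "carry_out", "body": {"series": [[[0,0,0],[0,0,0.1],-1],[[0,0,0],[0,0,0.2],-1],[[0,0,0],[0,0,0.25],-1],[[0,0,0],[0,0,0.25],-1],[[0,0,0],[0,0,0.25],-1]]}}

```text
clock: 5.0
tool_pos: [0.5651, -0.0487, 0.0778]
tool_rot: [2.843, -0.001, 1.771]
force: [-3.5, 1.8, 10.9]
grip_width: 0.001
gripper_force: 5.4
```

Call:
{"method": "carry_out", "body": {"series": [[[0,0,0],[0,0,-1.5],-1],[[0,0,0],[0,0,-3],-1],[[0,0,0],[0,0,-3],-1],[[0,0,0],[0,0,-3],-1]]}}

```text
clock: 5.33
tool_pos: [0.5567, -0.051, 0.1057]
tool_rot: [2.843, 0.0, 1.771]
force: [-0.0, 0.3, -0.3]
grip_width: 0.0
gripper_force: 0.0
```

```bash
python3 -c "
from h import *
go(K(-88,-78,8),RK)"
```

```text
t 5.33 loc [-44.7 -97.8 105.7] F [-0.   0.3 -0.3] rot [ 0.     0.002 -0.005] shift cm [ 1.95 -5.28  1.61]
```

The tube key bottomed at 11 N. Now enter.

Call:
{"method": "carry_out", "body": {"series": [[[0,0,0],[1,-2.6,0],-1],[[0,0,0],[2,-5.3,0],-1],[[0,0,0],[2,-5.3,0.8],-1],[[0,0,0],[2,-5.3,1.6],-1],[[0,0,0],[2,-5.3,1.6],-1]]}}

```text
clock: 5.75
tool_pos: [0.5072, -0.0402, 0.0728]
tool_rot: [2.846, -0.002, 1.771]
force: [-0.1, -0.7, 0.3]
grip_width: 0.001
gripper_force: 0.0
```

Call:
{"method": "carry_out", "body": {"series": [[[0,0,0],[0,0,0],-1],[[0,0,0],[0,0,0.3],-1],[[0,0,0],[0,0,0.7],-1],[[0,0,0],[0,0,1.0],-1],[[0,0,0],[0,0,1.2],-1]]}}

```text
clock: 6.17
tool_pos: [0.512, -0.0398, 0.0633]
tool_rot: [2.843, 0.0, 1.771]
force: [-1.5, -0.9, 4.0]
grip_width: -0.002
gripper_force: 2.1
```

```bash
python3 -c "
from h import *
from bench import env
s=env.observe();print(KH(s['tool_pos']),s['force']@n,L(s['tool_pos']))"
```

```text
-4.201777661055755 4.3111545565346745 [-86.21951329 -77.67939729  63.28964673]
```

Call:
{"method": "carry_out", "body": {"series": [[[0,0,0],[0,0,0.1],-1],[[0,0,0],[0,0,0.2],-1],[[0,0,0],[0,0,0.25],-1],[[0,0,0],[0,0,0.25],-1],[[0,0,0],[0,0,0.25],-1]]}}

```text
clock: 6.58
tool_pos: [0.5122, -0.0398, 0.0624]
tool_rot: [2.842, 0.001, 1.772]
force: [-5.0, -2.0, 14.7]
grip_width: 0.005
gripper_force: 8.1
```

Call:
{"method": "carry_out", "body": {"series": [[[0,0,0],[0,0,-3],0],[[0,0,0],[0,0,-7],0],[[0,0,0],[0,0,-11],0],[[0,0,0],[0,0,-15],0],[[0,0,0],[0,0,-17],0]]}}

```text
clock: 7.0
tool_pos: [0.4633, -0.05, 0.2278]
tool_rot: [2.839, 0.003, 1.771]
force: [0.5, -0.4, -0.5]
grip_width: 0.499
gripper_force: 0.0
```

```bash
python3 -c "
from h import *
a=np.radians(25)
zt=RL(a).apply([0,0,1])
g=W((-74,161,99))
go(g-.1*zt,RL(a))"
```

```text
t 7.0 loc [-135.9  -77.6  227.8] F [ 0.5 -0.4 -0.5] rot [ 0.296 -0.429 -0.071] shift cm [28.13  4.66  5.37]
```

All three keys are done. Moving over to the lever.

Call:
{"method": "carry_out", "body": {"series": [[[0.06,-0.09,-0.014],[4,0,0],0],[[0.12,-0.17,-0.028],[8,0.5,0.5],0],[[0.18,-0.26,-0.04],[12,1.2,1],0],[[0.24,-0.34,-0.055],[16,2,2],0],[[0.296,-0.429,-0.07],[20,3,3],0]]}}

```text
clock: 7.42
tool_pos: [0.4556, 0.0917, 0.2116]
tool_rot: [3.089, 0.342, 1.764]
force: [0.9, -1.2, -0.8]
grip_width: 0.502
gripper_force: 0.0
```

Call:
{"method": "carry_out", "body": {"series": [[[0,0,0],[0,0,0],0],[[0,0,0],[0,0,0],0]]}}

```text
clock: 7.58
tool_pos: [0.4553, 0.0978, 0.2079]
tool_rot: [3.096, 0.335, 1.782]
force: [-0.4, -0.8, 0.7]
grip_width: 0.502
gripper_force: 0.0
```

```bash
python3 -c "
from h import *
a=np.radians(25)
zt=RL(a).apply([0,0,1])
g=W((-74,161,99))
go(g-.09*zt,RL(a))"
```

```text
t 7.58 loc [-113.5   68.7  207.9] F [-0.4 -0.8  0.7] rot [ 0.047 -0.101  0.003] shift cm [13.19  4.09 -1.52]
```

Call:
{"method": "carry_out", "body": {"series": [[[0.047,-0.1,0],[3.5,1,-0.4],0],[[0.047,-0.1,0],[7,2,-0.8],0],[[0.047,-0.1,0],[10.5,3,-1.2],0],[[0.047,-0.1,0],[13.2,4.1,-1.5],0],[[0.047,-0.1,0],[13.2,4.1,-1.5],0]]}}

```text
clock: 8.0
tool_pos: [0.4712, 0.2303, 0.1806]
tool_rot: [3.138, 0.432, 1.766]
force: [-0.6, 0.3, -0.5]
grip_width: 0.496
gripper_force: 0.0
```

Call:
{"method": "carry_out", "body": {"series": [[[0,0,0],[0,0,0],0],[[0,0,0],[0,0,0],0]]}}

```text
clock: 8.17
tool_pos: [0.4696, 0.2253, 0.1826]
tool_rot: [3.139, 0.437, 1.763]
force: [-0.6, -1.2, -0.2]
grip_width: 0.499
gripper_force: 0.0
```

```bash
python3 -c "
from h import *
from bench import env
import cv2
a=np.radians(25)
zt=RL(a).apply([0,0,1])
g=W((-74,161,99))
go(g+.019*zt,RL(a))
c=env.capture('wrist')
print(proj(c,W((-74,159.4,99.2)))*1.25)
cv2.imwrite('pics/w4.png',cv2.resize(c['img'][:,:,::-1],(800,500),interpolation=cv2.INTER_CUBIC))
"
```

```text
t 8.17 loc [-73.6 190.5 182.6] F [-0.6 -1.2 -0.2] rot [-0.003  0.    -0.012] shift cm [ 0.86 -0.02 10.72]
[[393.81953943 245.04474387]]
```

View pics/w4.png

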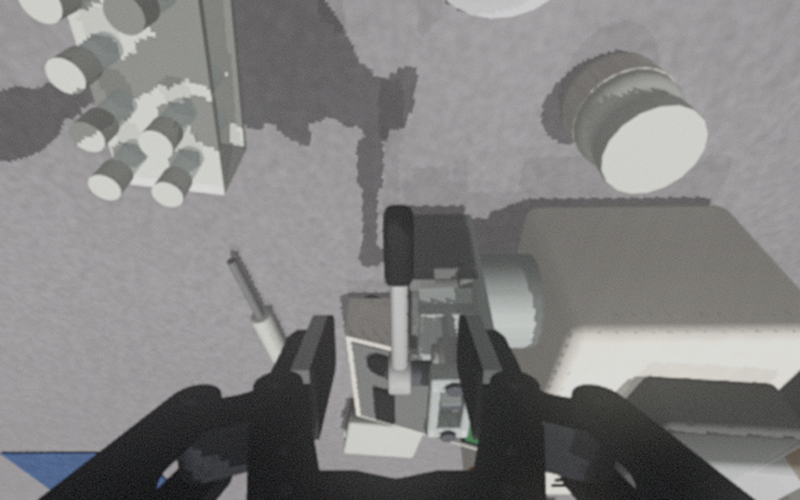

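The grip is centred between the fingers at (399,245). Descending and closing at 20 N.

Call:
{"method": "carry_out", "body": {"series": [[[0,0,0],[0.9,0.1,3],0],[[0,0,0],[0.9,0.1,6],0],[[0,0,0],[0.9,0.1,9],0],[[0,0,0],[0.9,0.1,10.6],0],[[0,0,0],[0.9,0.1,10.6],0]], "force": 25}}

```text
clock: 8.63
tool_pos: [0.4755, 0.1877, 0.0804]
tool_rot: [-3.138, 0.438, 1.764]
force: [-1.9, 0.2, 0.5]
grip_width: 0.502
gripper_force: 0.0
```

Call:
{"method": "carry_out", "body": {"series": [[[0,0,0],[0,0,0],-0.4],[[0,0,0],[0,0,0],-1],[[0,0,0],[0,0,0],-1],[[0,0,0],[0,0,0],-1],[[0,0,0],[0,0,0],-1]], "force": 25}}

```text
clock: 9.05
tool_pos: [0.4777, 0.1915, 0.0839]
tool_rot: [3.138, 0.437, 1.766]
force: [-3.4, -2.8, 5.3]
grip_width: 0.185
gripper_force: 29.6
```

```bash
cat >plan.py <<'E'
from h import *
from bench import env
import sys
# lever angle phi (deg from closed); direction elev = phi-15 above +y
a0=25;s=env.observe();Rc=R.from_euler('xyz',s["tool_rot"]);tp=s["tool_pos"]
gp=L(tp+.019*Rc.apply([0,0,1])*-1);piv=np.array([gp[0],72.5,122]);print("grasp local",gp,"F",s["force"],"w",s["grip_width"],"r",np.hypot(gp[1]-72.5,gp[2]-122),"ang",np.degrees(np.arctan2(gp[2]-122,gp[1]-72.5))+15)
r=np.hypot(gp[1]-72.5,gp[2]-122)
for phi,a in [tuple(map(float,x.split(','))) for x in sys.argv[1:]]:
    e=np.radians(phi-15);Rt=RL(np.radians(a));g=W((gp[0],72.5+r*np.cos(e),122+r*np.sin(e)))
    t=g+.019*Rt.apply([0,0,1]);print(phi,(Rc.inv()*Rt).as_rotvec().round(3),(Rc.inv().apply(t-tp)*100).round(2))
E
python3 plan.py 8,24 16,22 24,20 32,18 40,16
```

```text
grasp local [-72.47939663 163.87024966 101.1084265 ] F [-3.41969965 -2.83536515  5.28461291] w 0.18538431209429773 r 93.72822609529217 ang 2.12085971688194
8.0 [-0.001  0.018 -0.01 ] [-0.22  0.   -0.93]
16.0 [-0.001  0.053 -0.01 ] [-0.64  0.01 -2.14]
24.0 [-0.     0.088 -0.01 ] [-1.23  0.01 -3.28]
32.0 [-0.     0.123 -0.01 ] [-1.97  0.02 -4.32]
40.0 [-0.     0.158 -0.01 ] [-2.84  0.02 -5.23]
```

The opening of 0.185 × 85 mm ≈ 16 mm matches the paddle. Starting the swing.

Call:
{"method": "carry_out", "body": {"series": [[[0,0.018,0],[-0.2,0,-0.9],-1],[[0,0.053,0],[-0.6,0,-2.1],-1],[[0,0.088,0],[-1.2,0,-3.3],-1],[[0,0.123,0],[-2,0,-4.3],-1],[[0,0.158,0],[-2.8,0,-5.2],-1]]}}

```text
clock: 9.47
tool_pos: [0.478, 0.1901, 0.1412]
tool_rot: [3.139, 0.273, 1.767]
force: [0.1, -1.6, -8.1]
grip_width: 0.185
gripper_force: 27.2
```

Call:
{"method": "carry_out", "body": {"series": [[[0,0,0],[0,0,0],-1]]}}

```text
clock: 9.55
tool_pos: [0.4783, 0.189, 0.143]
tool_rot: [3.136, 0.273, 1.763]
force: [-4.1, 3.9, -0.5]
grip_width: 0.185
gripper_force: 28.8
```

```bash
python3 plan.py 46,14 53,11 60,8 67,5 73,3
```

```text
grasp local [-72.50790245 158.38863862 161.33393489] F [-4.14258726  3.90593533 -0.4738198 ] w 0.18545338408278056 r 94.46701370189656 ang 39.60609147318323
46.0 [ 0.002  0.029 -0.013] [-0.67  0.01 -0.77]
53.0 [ 0.002  0.081 -0.013] [-1.46  0.02 -1.51]
60.0 [ 0.003  0.134 -0.013] [-2.33  0.03 -2.15]
67.0 [ 0.003  0.186 -0.013] [-3.27  0.04 -2.66]
73.0 [ 0.003  0.221 -0.013] [-4.13  0.06 -3.01]
```

Call:
{"method": "carry_out", "body": {"series": [[[0,0.029,0],[-0.7,0,-0.8],-1],[[0,0.081,0],[-1.5,0,-1.5],-1],[[0,0.134,0],[-2.3,0,-2.2],-1],[[0,0.186,0],[-3.3,0,-2.7],-1],[[0,0.221,0],[-4.1,0,-3.0],-1]]}}

```text
clock: 9.97
tool_pos: [0.4841, 0.1603, 0.1816]
tool_rot: [3.138, 0.05, 1.766]
force: [-2.3, 5.8, -3.8]
grip_width: 0.188
gripper_force: 27.3
```

Call:
{"method": "carry_out", "body": {"series": [[[0,0,0],[0,0,0],-1]]}}

```text
clock: 10.05
tool_pos: [0.4845, 0.1589, 0.1823]
tool_rot: [3.137, 0.052, 1.763]
force: [-3.9, 6.6, 0.2]
grip_width: 0.182
gripper_force: 28.3
```

```bash
python3 plan.py 79,2 86,1 93,0 100,0 105,0
```

```text
grasp local [-72.63125405 123.51522539 201.28451397] F [-3.8735909   6.55461958  0.24133739] w 0.18230366064107772 r 94.27930513408741 ang 72.24094687620027
79.0 [ 0.004  0.017 -0.013] [-0.96  0.01 -0.49]
86.0 [ 0.004  0.034 -0.013] [-2.02  0.02 -0.88]
93.0 [ 0.004  0.052 -0.013] [-3.11  0.04 -1.13]
100.0 [ 0.004  0.052 -0.013] [-4.25  0.05 -1.24]
105.0 [ 0.004  0.052 -0.013] [-5.07  0.06 -1.24]
```

Call:
{"method": "carry_out", "body": {"series": [[[0,0.017,0],[-1,0,-0.5],-1],[[0,0.034,0],[-2,0,-0.9],-1],[[0,0.052,0],[-3.1,0,-1.1],-1],[[0,0.052,0],[-4.2,0.05,-1.2],-1],[[0,0.052,0],[-5.1,0.05,-1.2],-1]]}}

```text
clock: 10.47
tool_pos: [0.4942, 0.1113, 0.1969]
tool_rot: [3.138, -0.001, 1.766]
force: [-3.8, 7.2, 2.7]
grip_width: 0.185
gripper_force: 27.8
```

Call:
{"method": "carry_out", "body": {"series": [[[0,0,0],[0,0,0],-1],[[0,0,0],[0,0,0],-1],[[0,0,0],[0,0,0],-1]]}}

```text
clock: 10.72
tool_pos: [0.4944, 0.1104, 0.1969]
tool_rot: [3.138, 0.003, 1.766]
force: [-2.9, 4.0, 3.4]
grip_width: 0.182
gripper_force: 28.0
```

```bash
python3 plan.py 105,0; python3 - <<'E'
from bench import env
import cv2,numpy as np
a=env.capture('scene')['img'][100:260,290:470,::-1];b=env.capture('side')['img'][100:260,220:400,::-1]
cv2.imwrite('pics/end.png',np.hstack([cv2.resize(x,(400,356),interpolation=cv2.INTER_CUBIC) for x in(a,b)]))
E
```

```text
grasp local [-72.80723114  73.03797448 215.87577848] F [-2.870792    3.98479757  3.36999005] w 0.1820931176083583 r 93.8773199545848 ang 104.67165833151407
105.0 [ 0.003  0.003 -0.01 ] [-0.05 -0.01 -0.  ]
```

View pics/end.png

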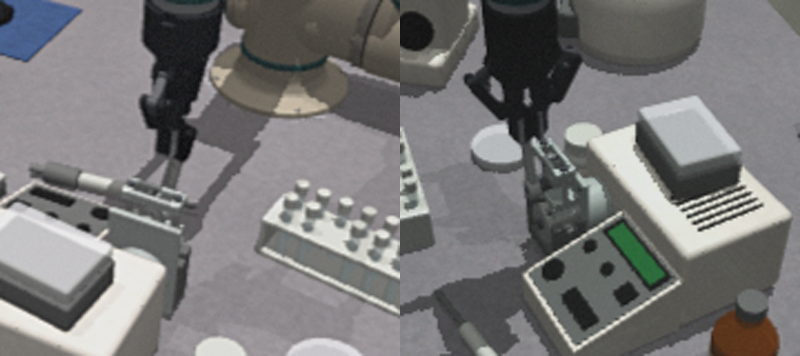

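The lever is up and held, with the keys up and nothing disturbed. I'll check that it is vertical with an overlay of the predicted axis.

```bash
python3 - <<'E'
from h import *
from bench import env
import cv2
out=[]
for nm,(x0,y0) in dict(scene=(340,135),side=(255,135)).items():
    c=env.capture(nm);k=8;a=cv2.resize(c['img'][y0:y0+70,x0:x0+50,::-1],(400,560),interpolation=cv2.INTER_CUBIC)
    for z in(140,150,160,170,180,190,212):
        u=(proj(c,W((-73,72.5,z)))[0]-[x0,y0]+.5)*k-.5
        cv2.circle(a,tuple(int(v) for v in u),2,(0,0,255),-1)
    out.append(a)
cv2.imwrite('pics/end2.png',np.hstack(out))
E
```

```text
(no output)
```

View pics/end2.png

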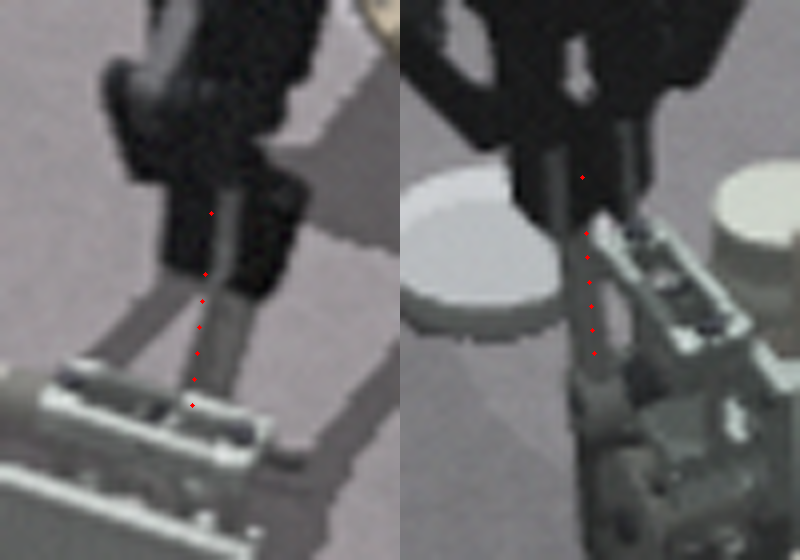

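Lever axis at upright (scene view): centre about (230,300)→(208,385). It may lean slightly toward +y against the red vertical, so I'll measure that numerically.

```bash
python3 - <<'E'
from h import *
from bench import env
import cv2
for nm,rows,cols in(("scene",range(171,184),range(354,376)),("side",range(165,183),range(270,284))):
    C=[env.capture(nm) for _ in range(6)];g=np.mean([c['img'].astype(float).mean(2) for c in C],0)
    print(nm,cols)
    for y in rows: print(y,*[int(g[y,x]) for x in cols])
    c=C[0]
    for y0 in(72.5,69):
      for dl in(0,.1): print(y0,dl,proj(c,[W((-73,y0+dl*(z-122),z)) for z in(150,180)]).round(1).tolist())
E
```

```text
scene range(354, 376)
171 149 152 153 153 128 96 88 91 92 92 95 94 85 77 67 48 29 17 17 39 100 145
172 153 152 128 111 97 89 91 90 89 98 134 121 88 79 88 82 65 42 53 101 141 157
173 155 151 117 93 92 92 91 88 96 133 149 113 79 78 83 91 82 74 113 143 155 154
174 153 127 97 89 91 92 91 97 133 157 148 105 77 77 79 89 84 90 138 157 155 152
175 128 99 90 89 90 88 95 129 153 159 130 89 76 87 85 88 82 102 144 157 154 152
176 98 90 91 91 87 93 126 150 156 155 116 78 76 90 92 90 82 117 148 156 154 154
177 91 91 90 90 97 130 149 154 156 146 104 76 77 90 94 89 90 134 156 157 156 155
178 94 95 90 96 132 153 154 155 156 127 89 75 78 90 93 86 92 138 155 155 156 156
179 91 91 96 128 148 154 155 155 155 116 78 76 77 89 92 84 114 146 155 155 155 155
180 91 95 128 148 153 152 152 155 145 105 76 76 78 87 88 90 133 153 155 154 152 153
181 114 117 135 149 150 150 152 154 127 88 75 77 86 91 86 92 136 151 151 151 151 152
182 109 121 128 133 134 141 152 156 122 81 73 75 87 89 83 111 145 155 154 153 153 152
183 85 89 96 111 121 127 133 134 107 91 91 81 82 83 79 126 150 154 153 156 156 152
72.5 0 [[363.9, 182
[... 567 characters left out ...]
74 71 80 112 139 128 90
173 98 93 90 82 81 73 67 73 73 73 101 142 137 103
174 82 82 83 81 82 77 67 71 73 73 97 141 141 123
175 82 83 82 81 94 118 66 69 74 72 90 140 141 128
176 82 78 93 131 133 127 77 68 73 70 82 120 137 128
177 131 128 131 136 138 131 90 69 74 72 82 121 139 126
178 137 138 140 140 141 130 92 67 73 72 74 96 117 92
179 135 137 140 140 138 128 92 68 73 72 72 78 93 89
180 134 133 135 139 137 128 93 66 72 72 73 79 76 56
181 135 134 136 137 133 115 82 82 71 73 71 75 67 47
182 138 136 136 135 133 110 76 92 80 73 74 85 85 47
72.5 0 [[278.6, 175.8], [278.0, 166.8]]
72.5 0.1 [[278.2, 175.2], [277.1, 165.6]]
69 0 [[279.2, 176.6], [278.6, 167.6]]
69 0.1 [[278.8, 176.0], [277.7, 166.3]]
```

Both views show the lever about 0.10–0.17 rad short, because it crept in the pads. I'll rotate rigidly about the pivot by 0.12 rad and re-measure.

Call:
{"method": "carry_out", "body": {"series": [[[0,0.04,0],[-0.3,0,0],-1],[[0,0.08,0],[-0.6,0,0],-1],[[0,0.12,0],[-0.9,0,0.05],-1],[[0,0.12,0],[-0.9,0,0.05],-1],[[0,0.12,0],[-0.9,0,0.05],-1]], "force": 50}}

```text
clock: 11.93
tool_pos: [0.4963, 0.1013, 0.1965]
tool_rot: [3.139, -0.118, 1.766]
force: [-3.3, 4.2, 3.7]
grip_width: 0.176
gripper_force: 50.2
```

```bash
cat > edge.py <<'E'
from h import *
from bench import env
def sub(row,thr,x0,rising):
    for i in range(len(row)-1):
        a,b=row[i],row[i+1]
        if (a-thr)*(b-thr)<=0 and (b>a)==rising: return x0+i+(thr-a)/(b-a)
    return np.nan
g=np.mean([env.capture("scene")['img'].astype(float).mean(2) for _ in range(6)],0);c=d["scene"]
print("scene")
for y in range(173,183): print(y,*[int(v) for v in g[y,354:376]])
s=env.observe();print(s["tool_pos"],L(s["tool_pos"]),s["tool_rot"],s["force"],s["gripper_force"],s["clock"])
for dl in(-.1,0,.1,.2):
    u=proj(c,[W((-73,72.5+dl*(z-122),z)) for z in(150,180)]);print(dl,((u[1,0]-u[0,0])/(u[0,1]-u[1,1])).round(3))
E
python3 edge.py
```

```text
scene
173 152 150 151 154 153 152 152 152 116 81 77 92 94 81 79 133 155 154 152 153 154 156
174 152 151 150 150 150 152 154 154 113 79 86 95 95 81 81 137 157 155 154 154 156 152
175 152 152 151 149 148 151 153 144 105 77 89 95 95 89 91 138 157 156 156 156 156 128
176 150 149 151 151 149 148 150 140 101 78 89 95 94 90 96 139 155 157 157 154 128 99
177 153 151 151 152 153 153 152 131 93 84 93 94 93 90 109 143 155 155 155 132 102 93
178 157 157 154 154 155 155 155 121 84 86 94 93 92 89 119 149 153 128 111 100 94 94
179 155 157 153 150 150 153 156 121 83 86 94 94 91 87 123 148 129 99 91 93 94 92
180 148 154 151 149 148 151 154 118 80 86 94 94 90 90 136 130 101 90 93 93 92 91
181 131 133 140 151 150 149 150 109 82 89 93 92 91 94 107 100 90 90 92 91 92 107
182 110 120 141 187 189 171 149 107 84 89 89 90 90 86 88 90 91 94 92 91 107 137
[0.49620595 0.10153987 0.19650697] [-72.77239233  63.94342337 196.50696931] [ 3.13833091 -0.11676265  1.7671843 ] [-2.68112172  3.50862381  4.52511956] 50.196568965911865 12.2333
-0.1 -0.021
0 0.098
0.1 0.227
0.2 0.367
```

Slope is now 0.142 against 0.098 for vertical, so about 0.03 rad remains. One small nudge, then hand in.

Call:
{"method": "carry_out", "body": {"series": [[[0,0.03,0],[-0.2,0,0],-1],[[0,0.03,0],[-0.2,0,0],-1],[[0,0.03,0],[-0.2,0,0],-1],[[0,0.03,0],[-0.2,0,0],-1],[[0,0.03,0],[-0.2,0,0],-1]]}}

```text
clock: 12.65
tool_pos: [0.4966, 0.0993, 0.1962]
tool_rot: [3.138, -0.147, 1.767]
force: [-3.0, 4.1, 5.0]
grip_width: 0.179
gripper_force: 50.3
```

```bash
python3 edge.py | tail -14; python3 -c "
from bench import env
print(env.hand_in())"
```

```text
174 153 151 150 150 151 153 154 123 92 92 93 95 94 82 118 150 158 155 128 100 91 91
175 152 151 151 149 148 152 154 120 85 88 95 95 92 80 120 152 157 132 101 92 92 92
176 151 150 151 151 149 150 150 118 83 87 96 95 93 85 134 156 130 100 93 93 93 90
177 153 151 151 153 153 154 153 113 77 87 94 95 93 84 103 111 98 91 93 94 92 99
178 156 156 154 153 155 156 155 112 83 91 94 94 93 86 89 91 91 91 92 91 98 134
179 155 156 153 151 150 153 145 104 86 93 94 95 93 87 88 92 92 91 94 99 132 154
180 146 152 149 147 149 151 141 102 85 92 94 93 91 89 94 95 90 97 132 147 152 155
181 132 136 142 149 150 150 136 102 88 91 93 93 92 87 90 89 96 128 151 153 154 154
182 159 194 200 197 180 163 138 105 89 88 89 91 89 86 86 94 131 153 156 154 154 152
[0.49667135 0.09931952 0.19623741] [-72.77009089  61.67481626 196.23740677] [ 3.13827694 -0.14648959  1.76718951] [-2.47164588  4.84544044  3.841771  ] 50.25430977344513 12.95
-0.1 -0.021
0 0.098
0.1 0.227
0.2 0.367
the job is handed in; nothing more can be done
None
```

I pressed start/stop, tube-change and enter in order, each to its bottom, then swung the cam lever to upright by the camera measurement and handed in while still gripping it at 50 N; the hand-in returned no verdict.

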